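# Wedge the rocking drawer chest steady

### The arm

A 7-joint arm with a two-finger parallel gripper is mounted at the origin on a cart in front of the work surface, level with it; the furniture and walls round the work are solid. World frame = base frame: x ahead of the robot, y to its left, z up, the work surface at z = 0. Lengths are in m, angles in rad, forces in N, time in s.
With the tool pointing down it reaches from about 0.425 to 0.925 m from the base axis. Payload 6.8 kg.
Tool frame: the origin (TCP) lies on the front face of the gripper's body, between the roots of the fingers; the fingertips stand 73 mm ahead of it and the grasp point (between the pads) lies 54 mm ahead of it (tcp_to_tips is the distance from the TCP to the fingertips, in m); z points along the fingers, x is the direction in which the jaws open and shut, and the axes are right-handed (so a half turn about z gives the same grasp; the last joint's range is limited). The gripper opens to 85 mm and grips with 20 to 120 N. Pads are 22 mm wide; open, the fingers measure 114 mm over their backs; the gripper's body (76 mm by 85 mm) begins 54 mm behind the grasp point. The pads swing forward as they close: fully open they stand 13 mm farther back than shut.
Start: joints at [1.063, 0.477, 0.022, 1.555, -0.011, 1.109, -0.083], TCP at [0.263, -0.622, 0.304] pointing down, gripper open.
Joint ranges: [-2.96, 2.96], [-0.34, 2.1], [-1.41, 1.46], [0.24, 2.44], [-1.37, 4.51], [0.17, 1.92], [-2.96, 2.96]. Speed limits (rad/s): [2.39, 2.39, 3.14, 3.14, 3.14, 3.14, 3.14].

### API

Orientations are given as a unit quaternion [w, x, y, z].
In Python, from station import get_obs, read_camera, hand_in, look_for, silhouettes, tcp_to_tips gives the robot as it stands. The module is installed in compiled form; this text tells all that it offers.
- The arm moves only by the tool apply_moves, never from a script. Its argument "moves" is a list of rows, each a list of 3 entries, a list of its own where there are three numbers: the shift along the tool's x, y, z in units of 25 mm (1.0 is 25 mm), then the turn, a rotation vector about the tool's x, y, z in units of 10 degrees (1.0 is 10 degrees), then the gripper's target within -1 to 1 (fully open at 1, half-way at 0, shut at -1). In form: [[[dx, dy, dz], [rx, ry, rz], jaw], ...]. A call has 1 to 20 rows; each row is the pose to reach, as a shift and turn from the pose commanded when the call began, along the tool's axes at that moment; what a row does not reach only later rows make up. A row lasts 1/8 s, in which the tool goes at most 62.5 mm and 10.7 degrees, less where a joint would pass 70% of its speed; a pose out of reach is approached as far as the arm can. A call with a gripper value outside its range is refused whole. The fingers move at their own pace and stop on an object; "force" is the grip in N (left out, the last holds). Time passes only in rows, so rows that repeat a pose let the fingers close. It gives the time, the measured TCP pose, the force and the opening at its end, in the units of the state.
- get_obs(): the state, without advancing time (a new reading comes with each control period).
- read_camera(name): name is "scene" or "top" or "wrist"; returns a dict with "color" (420x560x3 uint8, red, green, blue), "mtx" (3x3 intrinsics, pixels), "k1" (the pictures are not rectified: a ray, as slopes to the right and down, at radius r is drawn at 1 + k1 r^2 times it, then the intrinsics apply), "eye" and "rotation" of the camera in the world; the wrist camera has in their place "hand_eye" (4x4, takes a point from camera to tool coordinates, whose origin is the TCP and whose axes are the tool frame's). Camera axes: x right, y up, looking along -z (the intrinsics and any distortion apply to the point x, -y, -z); pixel columns grow to the right and rows downward; lengths in m; the calibration is good to about 2 mm. A picture is of the moment at which its call begins: read the wrist's pose just before it. There is no depth.
- hand_in(): hands the job in, once; it reports no verdict.
Trained networks look in the newest picture that a camera, given by its name, has taken for a name from the list of things; names that differ only in an ending like _2 or _b are one class to them, and where a whole thing is asked for, a point or a joint stands for the part that bears it (a point fixed in the world has none). Each returns a list of dicts, best first, with "conf" (0 to 1); they miss things now and then, are a little off and sometimes report something else, mostly with a low value. They report only what shows in the picture. A call takes as long as a camera call.
- look_for(camera, query): "pixel" ([row, column] in pixels, amid what is visible of it).
- silhouettes(camera, query): "mask" (420x560 bool, what is visible of it) and "pixel" ([row, column] in pixels, amid what is visible of it).
The state is a dict: "t": time; "q": joint angles; "joint_vel": joint speeds; "joint_torque": joint torques, N m; "eef_pos": TCP position; "tool_rot": TCP orientation; "contact_force": force on the tool from outside, world axes, zero at the start; "torque": the same for the moment, N m; "gripper_width": opening from 0.0 (shut) to 1.0 (fully open).
Only numpy, scipy, OpenCV 4.12 (cv2) and the standard library are available. Lean on these libraries where they do the work, as an engineer would, in place of code of your own. Each camera call takes 0.05 s, during which the arm holds its last target.

### The job

The small grey drawer chest rocks because its front right foot stops short of the bench. Push the wooden wedge along the bench, thin end first, under that foot until the chest no longer rocks when you press down on the corner above it; only push and press, never lift the wedge or the chest, and do not shove the chest out of its place, jack it out of level or disturb the other things. Finish while still pressing that corner down firmly with closed fingers, with a steady push of about 10 N, the chest standing level and steady on the wedge.

Things in the scene. Friction and masses are not known exactly. Their poses are not given: they have to be found in the camera images.
- chest: Grey steel drawer chest, 3 to 5 kg, 160 mm deep (x), 220 mm wide (y), flat top 80 mm above the bench. Origin: centre of its footprint at bench level; z up; front with two bar pulls faces its -x. Stands level on three round rubber feet 18 mm across, 18 mm high, 64 mm in x and 94 mm in y from the origin; the case's underside is 18 mm above the bench. A side push over about 20 N slides it.
- foot_point (a point): Bench-level point beneath the short foot's centre (chest x = -64, y = -94 mm: front right). This foot, 18 mm across, hangs above the bench by a gap that differs every time, 7 to 13 mm. Unwedged, pressing that corner with over 3 to 10 N (finger friction resists) rocks the chest until the foot meets the bench (corner sinks by about the gap); released, it tips back level.
- press_corner (a point): The point on the chest's flat top (80 mm above the bench) above the short foot, chest frame x = -60, y = -90 mm: press here, within 35 mm. It moves with the chest.
- wedge: Plain wooden wedge, 0.12 kg, lying flat, 130 mm long (y), 50 mm wide (x). Origin: centre of its underside; +y to the thin end. Top slopes evenly from 22 mm high (y = -65) to 2.5 mm (y = +65). Starts right of the short foot, thin end 20 to 70 mm from it, pointing along the chest's +y within 7 degrees and 10 mm. Slides at about 1 N; jammed under the foot, the push rises sharply; it then stays put.
- thick_end (a point): Centre of the wedge's upright thick end face (50 mm wide, 22 mm high), 11 mm above the bench: push here.
- thin_end (a point): Middle of the wedge's thin edge (2.5 mm high), at bench level.
- cork: Bystander: cork sanding block, 52 x 86 x 30 mm, origin at the centre of its underside.
- slip: Bystander: dark flat slip stone, 46 x 111 x 13 mm, origin at the centre of its underside.
- glue: Bystander: yellow glue bottle with red tip, standing, 39 mm across, 112 mm high, origin at the centre of its underside.

How it is judged:
By the outcome, as a careful person would: the job done as asked, in the order asked, and still so for the second after the job is handed in, while the arm keeps its last pose, push and grip.
It also fails if it takes over 51 s, if anything falls off the work surface, if the arm or the gripper's body presses on something with over 40 N, if the wrist force passes 120 N, or if a joint passes its speed limit or range.

## Working session

There is one attempt and no reset: what is moved stays moved. The work goes in short steps, Python scripts to look and compute and a tool call to move; the robot and the scene stay as the last step left them, time stands still between calls to the robot, and variables do not carry over. Pictures are saved under pics/ and viewed, and the job is handed in when it is done.

Besides the shell and the picture viewer there is one more tool, called after "Call:" as a command line: name --argument value ..., lists and objects as JSON in quotes. apply_moves: Moves the arm, as the interface text tells. Its arguments: {"type":"object","properties":{"moves":{"type":"array"},"force":{"type":"number"}},"required":["moves"]}

```bash
mkdir -p pics; cat > h.py <<'E'
import numpy as np,cv2
from station import *
def save(c,n):
    cv2.imwrite('pics/'+n,c['color'][:,:,::-1])
E
python3 - <<'E'
from h import *
o=get_obs();print({k:np.round(v,3) for k,v in o.items()},tcp_to_tips)
for n in ['scene','top']:
    c=read_camera(n);save(c,n+'0.png');print(n,c['mtx'],c['k1'],c['eye'],c['rotation'])
    for q in ['chest','wedge','thick_end','thin_end','press_corner','foot_point','cork','slip','glue']:
        r=look_for(n,q);print(q,[(np.round(x['pixel']),round(x['conf'],2)) for x in r[:2]])
E
```

```text
{'t': np.float64(0.0), 'q': array([ 1.063,  0.478,  0.022,  1.556, -0.011,  1.109, -0.083]), 'joint_vel': array([-0.   , -0.001, -0.   , -0.   , -0.   ,  0.001,  0.002]), 'joint_torque': array([-0.0000e+00, -5.9645e+01,  1.6080e+00, -2.8119e+01,  1.3000e-02,
        9.0000e-03,  0.0000e+00]), 'eef_pos': array([ 0.263, -0.621,  0.303]), 'tool_rot': array([-0.   ,  0.833, -0.553, -0.001]), 'contact_force': array([-0.188,  0.183,  0.047]), 'torque': array([-0.002, -0.02 ,  0.021]), 'gripper_width': np.float64(0.998)} 0.0726
scene [[474.78341264   0.         279.4563504 ]
 [  0.         474.78341264 217.55628173]
 [  0.           0.           1.        ]] -0.0022758148187198026 [ 0.04750301 -0.30312825  0.52492241] [ 0.7909295   0.4585816  -0.19446223 -0.35541227]
chest [(array([220., 181.]), 0.88)]
wedge [(array([290., 239.]), 0.57)]
thick_end [(array([291., 239.]), 0.74)]
thin_end [(array([292., 239.]), 0.69)]
press_corner [(array([218., 182.]), 0.92)]
foot_point [(array([221., 183.]), 0.88)]
cork [(array([303., 375.]), 0.75), (array([291., 238.]), 0.61)]
slip [(array([201., 241.]), 0.87)]
glue [(array([201., 261.]), 0.82), (array([222., 179.]), 0.23)]
top [[411.57451924   0.         280.62415559]
 [  0.         411.57451924 201.65872303]
 [  0.           0.           1.        ]] -0.010025403171743618 [0.48894787 0.182605   0.92401614] [-0.69838032 -0.04780769  0.02636504  0.71364153]
chest [(array([240., 190.]), 0.84)]
wedge [(array([257., 286.]), 0.83)]
thick_end [(array([253., 291.]), 0.75)]
thin_end [(array([257., 286.]), 0.88)]
press_corner [(array([240., 188.]), 0.71)]
foot_point [(array([239., 189.]), 0.92)]
cork [(array([199., 382.]), 0.74), (array([163., 222.]), 0.43)]
slip [(array([154., 185.]), 0.88), (array([200., 382.]), 0.2)]
glue [(array([163., 222.]), 0.8)]
```

View pics/scene0.png

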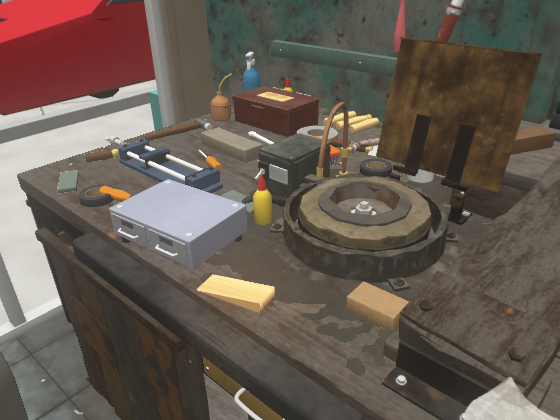

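View pics/top0.png

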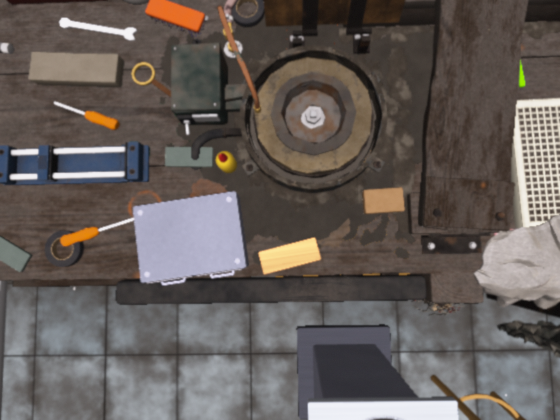

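```bash
cat >> h.py <<'E'
from scipy.spatial.transform import Rotation as R
from scipy.optimize import minimize
def rot(q): return R.from_quat([q[1],q[2],q[3],q[0]]).as_matrix()
def proj(c,P):
    p=(np.asarray(P)-c['eye'])@rot(c['rotation'])
    s=np.stack([p[:,0]/-p[:,2],-p[:,1]/-p[:,2]],1)
    r2=(s**2).sum(1,keepdims=True); s=s*(1+c['k1']*r2)
    return s*np.array([c['mtx'][0,0],c['mtx'][1,1]])+c['mtx'][:2,2]
def unproj(c,px,z):  # px (col,row)
    s=(np.asarray(px,float)-c['mtx'][:2,2])/c['mtx'][0,0]
    u=s.copy()
    for _ in range(5): u=s/(1+c['k1']*(u**2).sum())
    d=rot(c['rotation'])@np.array([u[0],-u[1],-1]); return c['eye']+d*(z-c['eye'][2])/d[2]
CH=np.array([[x,y,z] for x in(-.08,.08) for y in(-.11,.11) for z in(.018,.08)])
WE=np.array([[x,y,z] for x in(-.025,.025) for y,z in((-.065,0),(-.065,.022),(.065,0),(.065,.0025))])
def place(M,p):
    c,s=np.cos(p[2]),np.sin(p[2]); return M@np.array([[c,-s,0],[s,c,0],[0,0,1]]).T+[p[0],p[1],0]
def hullmask(c,P):
    m=np.zeros((420*4,560*4),np.uint8); h=cv2.convexHull((proj(c,P)*4+1.5).round().astype(np.int32)); cv2.fillConvexPoly(m,h,1)
    return cv2.resize(m.astype(np.float32),(560,420),interpolation=cv2.INTER_AREA)
def fit(cms,M,p0):
    def f(p):
        e=0
        for c,m in cms:
            h=hullmask(c,place(M,p)); e+=np.abs(h-m).sum()/m.sum()
        return e
    best=None
    for st in ([.01,.01,.05],[.003,.003,.02],[.003,-.003,-.02]):
        x0=p0 if best is None else best.x
        r=minimize(f,x0,method='Nelder-Mead',options=dict(initial_simplex=np.array([x0]+[np.array(x0)+np.eye(3)[i]*st[i] for i in range(3)]),xatol=1e-5,fatol=1e-5))
        if best is None or r.fun<best.fun: best=r
    return best.x,best.fun
E
python3 - <<'E'
from h import *
cs={n:read_camera(n) for n in('scene','top')}
for q,M,z in(('chest',CH,.08),('wedge',WE,.01)):
    ms={}
    for n in cs:
        r=silhouettes(n,q)[0]; ms[n]=r['mask']; print(q,n,r['conf'],r['mask'].sum())
    px=np.argwhere(ms['top']).mean(0)[::-1]; w=unproj(cs['top'],px,z)
    y0=0.1
    for y0 in (-.2,0.,.2):
      p0=[w[0],w[1],y0]
      print(y0,'joint',*fit([(cs[n],ms[n]) for n in cs],M,p0))
    for n in cs: print(n,*fit([(cs[n],ms[n])],M,p0))
for q in('cork','slip','glue'):
    r=silhouettes('top',q)[0];px=np.argwhere(r['mask']).mean(0)[::-1];print(q,unproj(cs['top'],px,.02))
E
```

```text
chest scene 0.74 7966
chest top 0.85 8564
-0.2 joint [0.5097153  0.40011831 0.11926178] 0.09085074412176553
0.0 joint [0.5095087  0.40022681 0.11440822] 0.09125264120234021
0.2 joint [0.50984023 0.40021632 0.12420878] 0.08977095285451257
scene [0.51250924 0.40082209 0.12128215] 0.038946773788601556
top [0.50908707 0.39961388 0.11894753] 0.04699176786548342
wedge scene 0.58 1633Traceback (most recent call last):
  File "<stdin>", line 6, in <module>
IndexError: list index out of range
```

```bash
python3 - <<'E'
from h import *
cs={n:read_camera(n) for n in('scene','top')}
ms={}
for n in cs:
    r=silhouettes(n,'wedge')
    for q in ('thin_end','thick_end'):
        if not r: r=silhouettes(n,q)
    if r: ms[n]=r[0]['mask']; print(n,r[0]['conf'],ms[n].sum())
    # colour
    hsv=cv2.cvtColor(cs[n]['color'],cv2.COLOR_RGB2HSV)
    pxl={'scene':(291,239),'top':(257,286)}[n]
    m=((hsv[...,0]>10)&(hsv[...,0]<30)&(hsv[...,1]>70)&(hsv[...,2]>150)).astype(np.uint8)
    _,l=cv2.connectedComponents(m); k=l[pxl]; mc=(l==k)&(k>0); print(n,'col',hsv[pxl],mc.sum()); ms[n+'c']=mc
for n,m in ms.items():
    c=cs[n.rstrip('c')]
    print(n,*fit([(c,m)],WE,[.48,.17,.15]))
print(*fit([(cs['scene'],ms['scenec']),(cs['top'],ms['topc'])],WE,[.48,.17,.15]))
for q in('cork','slip','glue'):
    r=look_for('top',q)[0];print(q,unproj(cs['top'],r['pixel'][::-1],.02))
for n,b in(('scene',(180,270,290,320)),('top',(250,230,330,280))):
    cc=cs[n]['color'][b[1]:b[3],b[0]:b[2],::-1]; cv2.imwrite('pics/z_%s.png'%n,cv2.resize(cc,None,fx=6,fy=6,interpolation=cv2.INTER_CUBIC))
E
```

```text
scene 0.89 1753
scene col [ 22 104 250] 1690
top 0.97 1371
top col [ 19 116 245] 1447
scene [0.46628769 0.19326581 0.23155631] 0.05380062749572162
scenec [0.46611794 0.19486198 0.23690184] 0.05232988165680473
top [0.46641875 0.19507652 0.23755686] 0.041712253829321665
topc [0.46593997 0.19390143 0.23165447] 0.04708016586040083
[0.46612196 0.19412586 0.2348495 ] 0.10102540759702792
cork [ 0.58383147 -0.01464728  0.02      ]
slip [0.69130812 0.42057361 0.02      ]
glue [0.68001054 0.34109739 0.02      ]
```

View pics/z_scene.png

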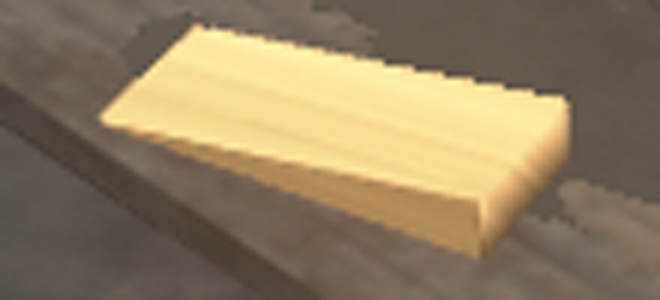

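View pics/z_top.png

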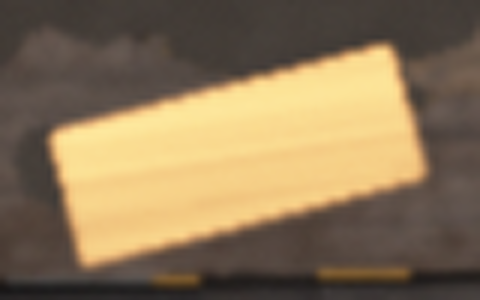

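```bash
cat >> h.py <<'E'
def plan(targets,cmd=None):
    """targets: list of (x,y,z_tcp,yaw of tool x); prints units from the present pose (tool down)"""
    o=get_obs(); p=o['eef_pos']; Rm=rot(o['tool_rot'])
    if cmd is not None: p=np.array(cmd[:3])
    for x,y,z,yaw in targets:
        d=Rm.T@(np.array([x,y,z])-p)/.025
        Rt=np.array([[np.cos(yaw),np.sin(yaw),0],[np.sin(yaw),-np.cos(yaw),0],[0,0,-1]])
        rv=R.from_matrix(Rm.T@Rt).as_rotvec(degrees=True)/10
        print(np.round(d,2).tolist(),np.round(rv,3).tolist())
E
python3 - <<'E'
from h import *
cs={n:read_camera(n) for n in('scene','top')}
# triangulate beam corner
def ray(c,px):
    a=unproj(c,px,0.); return c['eye'],a-c['eye']
e1,d1=ray(cs['scene'],(405,300)); e2,d2=ray(cs['top'],(422,224))
s=np.linalg.lstsq(np.stack([d1,-d2],1),e2-e1,rcond=None)[0]; print(e1+d1*s[0],e2+d2*s[1])
plan([(.3,-.45,.38,-1.166+.4),(.40,-.2,.38,-.3),(.488,.102,.30,.235),(.488,.102,.0815,.235)])
E
```

```text
[ 0.53272237 -0.08510398  0.09571012] [ 0.52529295 -0.07523308  0.09232531]
[-5.75, -4.05, -3.04] [-0.0, -0.0, -2.321]
[-13.4, -11.62, -3.04] [0.0, -0.0, -4.991]
[-23.16, -19.57, 0.16] [0.0, -0.0, -8.056]
[-23.16, -19.57, 8.9] [0.0, -0.0, -8.056]
```

Call:
apply_moves --moves '[[[-2.5,-1.8,-2],[0,0,-0.8],-1],[[-5,-3.6,-3],[0,0,-1.8],-1],[[-7,-5.5,-3],[0,0,-2.8],-1],[[-9,-7.5,-3],[0,0,-3.6],-1],[[-11,-9.5,-3],[0,0,-4.4],-1],[[-13,-11.3,-3],[0,0,-5.0],-1],[[-15,-13,-3],[0,0,-5.7],-1],[[-17,-14.6,-2.5],[0,0,-6.4],-1],[[-19,-16.2,-2],[0,0,-7.0],-1],[[-21,-17.8,-1],[0,0,-7.6],-1],[[-22.4,-19,0],[0,0,-8.05],-1],[[-23.16,-19.57,0.2],[0,0,-8.05],-1],[[-23.16,-19.57,0.2],[0,0,-8.05],-1],[[-23.16,-19.57,0.2],[0,0,-8.05],-1],[[-23.16,-19.57,0.2],[0,0,-8.05],-1],[[-23.16,-19.57,0.2],[0,0,-8.05],-1]]' --force 60

```text
t: 3.75
eef_pos: [0.4882, 0.1005, 0.2993]
tool_rot: [0.0, 0.993, 0.116, 0.0]
contact_force: [0.5, -0.6, 0.0]
gripper_width: 0.004
```

```bash
python3 - <<'E'
from h import *
c=read_camera('wrist');save(c,'w1.png');print(c['mtx'],c['k1'],c['hand_eye'])
o=get_obs()
T=np.eye(4);T[:3,:3]=rot(o['tool_rot']);T[:3,3]=o['eef_pos'];C=T@c['hand_eye']
q=R.from_matrix(C[:3,:3]).as_quat();c['eye']=C[:3,3];c['rotation']=[q[3],*q[:3]]
for n in('wedge','chest'):
    r=silhouettes('wrist',n)
    if r: print(n,r[0]['conf'],r[0]['mask'].sum(),*fit([(c,r[0]['mask'])],WE if n=='wedge' else CH,[.466,.194,.235] if n=='wedge' else [.51,.40,.12]))
    r=silhouettes('top',n)
ct=read_camera('top')
E
```

```text
[[309.26449338   0.         279.43336766]
 [  0.         309.26449338 217.16941771]
 [  0.           0.           1.        ]] 0.009145592389033874 [[ 9.99998127e-01 -6.91045038e-04  1.80812630e-03  2.35517769e-04]
 [-1.34587284e-04 -9.56664714e-01 -2.91191701e-01 -7.35926681e-02]
 [ 1.93099721e-03  2.91190912e-01 -9.56663015e-01 -7.04714105e-02]
 [ 0.00000000e+00  0.00000000e+00  0.00000000e+00  1.00000000e+00]]
wedge 0.98 5759 [0.46418075 0.19251513 0.23676132] 0.028791890953290503
chest 0.61 2272 [0.50682205 0.40014302 0.12704254] 0.03947513204225352
```

View pics/w1.png

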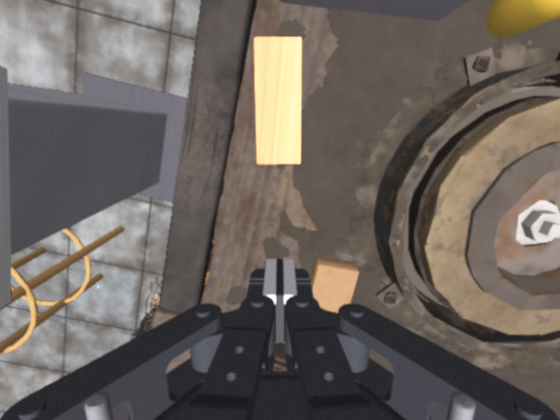

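```bash
cat >> h.py <<'E'
CHP=np.array([.509,.400,.121])
def tool_from_wedge(lat,thin,dyaw,off=.076):
    """chest-frame: lat = wedge centre x minus foot x; thin = thin end y minus foot y; dyaw=wedge yaw-chest yaw"""
    cx=-.064+lat; cy=-.094+thin-.065*np.cos(dyaw)
    tx=cx+off*np.sin(dyaw); ty=cy-off*np.cos(dyaw)
    w=place(np.array([[tx,ty,0]]),CHP)[0]; return w[0],w[1],CHP[2]+dyaw
def wedge_in_chest(w):
    a=CHP[2]; d=np.array(w[:2])-CHP[:2]; x=d[0]*np.cos(a)+d[1]*np.sin(a); y=-d[0]*np.sin(a)+d[1]*np.cos(a)
    dy=w[2]-a; return x+.064, y+.065*np.cos(dy)+.094, dy
E
python3 - <<'E'
from h import *
l,t,d=wedge_in_chest([.4655,.1935,.235]);print(l,t,d)
N=10
T=[]
for off,k in [(.096,0),(.080,0)]+[(.076,k/N) for k in range(1,N+1)]:
    tt=t+k*(-.012-t); ll=l+k*(.000-l); dd=d*(1-k)
    x,y,yw=tool_from_wedge(ll,tt,dd,off); T.append((x,y,.082,yw)); print(np.round(T[-1],4))
plan(T)
E
```

```text
-0.004107519979920121 -0.04116140741926699 0.11399999999999999
[0.4879 0.1001 0.082  0.235 ]
[0.4841 0.1157 0.082  0.235 ]
[0.4824 0.1223 0.082  0.2236]
[0.4816 0.1249 0.082  0.2122]
[0.4809 0.1276 0.082  0.2008]
[0.4801 0.1304 0.082  0.1894]
[0.4793 0.1331 0.082  0.178 ]
[0.4785 0.1359 0.082  0.1666]
[0.4777 0.1386 0.082  0.1552]
[0.4769 0.1414 0.082  0.1438]
[0.4761 0.1443 0.082  0.1324]
[0.4753 0.1471 0.082  0.121 ]
[-0.02, 0.05, 8.68] [0.002, -0.002, -0.01]
[-0.02, -0.59, 8.68] [0.002, -0.002, -0.01]
[-0.03, -0.86, 8.68] [0.002, -0.002, 0.055]
[-0.04, -0.97, 8.68] [0.002, -0.002, 0.12]
[-0.04, -1.09, 8.68] [0.002, -0.002, 0.186]
[-0.05, -1.2, 8.68] [0.002, -0.002, 0.251]
[-0.05, -1.31, 8.68] [0.002, -0.002, 0.316]
[-0.06, -1.43, 8.68] [0.002, -0.002, 0.382]
[-0.06, -1.54, 8.68] [0.002, -0.002, 0.447]
[-0.07, -1.66, 8.68] [0.002, -0.002, 0.512]
[-0.07, -1.78, 8.68] [0.002, -0.002, 0.578]
[-0.08, -1.89, 8.68] [0.002, -0.002, 0.643]
```

Call:
apply_moves --moves '[[[0,0,2],[0,0,0],-1],[[0,0.05,4],[0,0,0],-1],[[0,0.05,6],[0,0,0],-1],[[0,0.05,7.6],[0,0,0],-1],[[0,0.05,8.4],[0,0,0],-1],[[0,0.05,8.68],[0,0,0],-1],[[0,0.05,8.68],[0,0,0],-1],[[0,0.05,8.68],[0,0,0],-1]]'

```text
t: 5.05
eef_pos: [0.489, 0.1009, 0.0829]
tool_rot: [-0.0, 0.993, 0.117, 0.001]
contact_force: [-0.3, -0.3, 0.1]
gripper_width: -0.001
```

```bash
python3 - <<'E'
from h import *
o=get_obs();print(o['eef_pos'],o['contact_force'])
E
```

```text
[0.48903655 0.10091662 0.08287376] [-0.30904732 -0.27998045  0.07986006]
```

Call:
apply_moves --moves '[[[0,-0.3,0],[0,0,0],-1],[[-0.01,-0.6,0],[0,0,0],-1],[[-0.01,-0.78,0],[0,0,0],-1],[[-0.02,-0.91,0],[0,0,0.06],-1],[[-0.03,-1.02,0],[0,0,0.12],-1],[[-0.03,-1.14,0],[0,0,0.19],-1],[[-0.04,-1.25,0],[0,0,0.25],-1],[[-0.04,-1.36,0],[0,0,0.32],-1],[[-0.05,-1.48,0],[0,0,0.38],-1],[[-0.05,-1.59,0],[0,0,0.45],-1],[[-0.06,-1.71,0],[0,0,0.51],-1],[[-0.06,-1.83,0],[0,0,0.58],-1],[[-0.07,-1.94,0],[0,0,0.64],-1],[[-0.07,-1.94,0],[0,0,0.64],-1]]'

```text
t: 6.8
eef_pos: [0.4753, 0.148, 0.0819]
tool_rot: [-0.0, 0.998, 0.061, 0.0]
contact_force: [-0.4, 0.2, -0.4]
gripper_width: 0.004
```

```bash
cat >> h.py <<'E'
def look(tag):
    o=get_obs()
    c=read_camera('wrist');save(c,tag+'w.png')
    for n in('scene','top'):
        k=read_camera(n);save(k,tag+n+'.png')
        hsv=cv2.cvtColor(k['color'],cv2.COLOR_RGB2HSV)
        for q,M,p0 in (('wedge',WE,[.46,.23,.12]),('chest',CH,list(CHP))):
            r=silhouettes(n,q)
            if r: print(n,q,round(r[0]['conf'],2),*np.round(fit([(k,r[0]['mask'])],M,p0),4) if 0 else fit([(k,r[0]['mask'])],M,p0))
E
python3 - <<'E'
from h import *
o=get_obs();print(o['eef_pos'],o['contact_force'],o['tool_rot'])
look('a')
E
```

```text
[0.47529728 0.14798902 0.08192551] [-0.38340508  0.15001129 -0.4135302 ] [-1.71690999e-04  9.98118186e-01  6.13192821e-02  5.08153640e-05]
scene chest 0.92 [0.51242153 0.40265909 0.11491891] 0.11788749150237933
top wedge 0.84 [0.45868754 0.24239917 0.25077946] 0.9848071324599709
top chest 0.81 [0.50946264 0.39951817 0.13941862] 0.046055252076931834
```

View pics/atop.png

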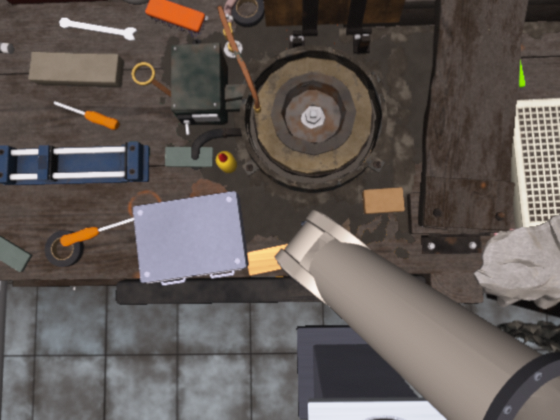

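View pics/ascene.png

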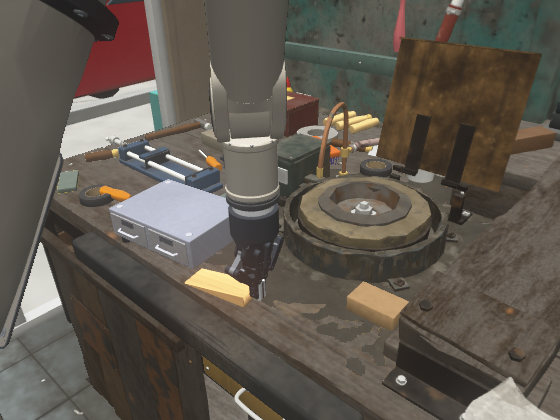

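View pics/aw.png

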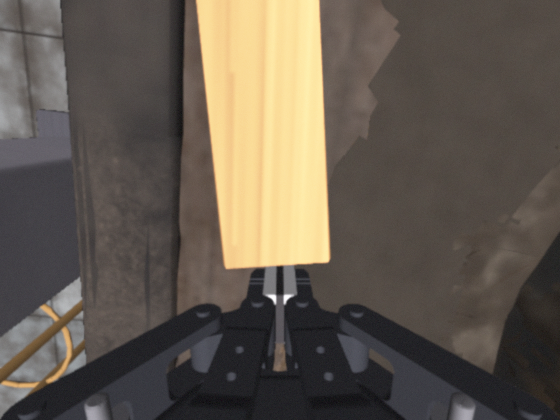

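```bash
cat >> h.py <<'E'
def wcam():
    c=read_camera('wrist');o=get_obs()
    T=np.eye(4);T[:3,:3]=rot(o['tool_rot']);T[:3,3]=o['eef_pos'];C=T@c['hand_eye']
    q=R.from_matrix(C[:3,:3]).as_quat();c['eye']=C[:3,3];c['rotation']=[q[3],*q[:3]];return c,o
def wmask(c):
    hsv=cv2.cvtColor(c['color'],cv2.COLOR_RGB2HSV)
    m=((hsv[...,0]>8)&(hsv[...,0]<32)&(hsv[...,1]>60)&(hsv[...,2]>150)).astype(np.uint8)
    _,l,st,_=cv2.connectedComponentsWithStats(m); k=1+st[1:,4].argmax(); return l==k
E
python3 - <<'E'
from h import *
c,o=wcam(); m=wmask(c); print(m.sum())
A=unproj(c,(225,268),.022);B=unproj(c,(330,262),.022);print(A,B,np.linalg.norm(B-A),np.arctan2((B-A)[1],(B-A)[0]),(A+B)/2,o['eef_pos'])
p,e=fit([(c,m)],WE,[.46,.22,.17]);print(p,e,np.array(wedge_in_chest(p)))
dv=place(np.array([[0,-.065,0]]),p)[0]-o['eef_pos'];print(dv)
E
```

```text
30715
[0.44928904 0.15361901 0.022     ] [0.49708727 0.16259773 0.022     ] 0.048634229440977776 0.18568238384100577 [0.47318815 0.15810837 0.022     ] [0.47542712 0.14750167 0.08188589]
[0.4602945  0.22217477 0.19345064] 0.007091404851049975 [-0.00581377 -0.01181658  0.07245064]
[-0.0026366   0.01088556 -0.08188589]
```

Call:
apply_moves --moves '[[[0,0.16,0],[0,0,0],-1],[[-0.2,0.16,0],[0,0,0],-1],[[-0.28,0.1,0],[0,0,0],-1],[[-0.28,0,0],[0,0,0],-1],[[-0.28,-0.12,0],[0,0,0],-1],[[-0.28,-0.25,0],[0,0,0],-1],[[-0.28,-0.38,0],[0,0,0],-1],[[-0.28,-0.5,0],[0,0,0],-1],[[-0.28,-0.62,0],[0,0,0],-1],[[-0.28,-0.74,0],[0,0,0],-1],[[-0.28,-0.86,0],[0,0,0],-1],[[-0.28,-0.86,0],[0,0,0],-1]]'

```text
t: 8.7
eef_pos: [0.4658, 0.1685, 0.0819]
tool_rot: [-0.0, 0.998, 0.061, 0.0]
contact_force: [0.3, -0.6, 0.8]
gripper_width: -0.002
```

```bash
cat > m.py <<'E'
from h import *
import sys
c,o=wcam(); m=wmask(c); save(c,sys.argv[1]+'.png')
print('tcp',o['eef_pos'],'F',o['contact_force'],'t',o['t'])
# clip the model at the chest edge: use only rows with wedge visible
def f(p):
    h=hullmask(c,place(WE,p)); r0=int(np.argwhere(m)[:,0].min())+25
    return np.abs(h-m)[r0:].sum()/m.sum()
best=None
for y0 in(.1,.15,.2):
    x0=[o['eef_pos'][0]-.01,o['eef_pos'][1]+.075,y0]
    for k in range(2):
        r=minimize(f,x0,method='Nelder-Mead',options=dict(initial_simplex=np.array([x0]+[np.array(x0)+np.eye(3)[i]*[.005,.005,.03][i] for i in range(3)])));x0=r.x
    if best is None or r.fun<best.fun:best=r
print(best.x,best.fun,'lat,thin,dyaw',np.array(wedge_in_chest(best.x)))
E
python3 m.py b
```

```text
tcp [0.46583008 0.16835818 0.08193017] F [ 0.83552025 -0.39550118 -0.33173921] t 8.75
[0.46085437 0.24374111 0.149006  ] 0.006685669647309112 lat,thin,dyaw [-0.00265484  0.00966954  0.028006  ]
```

View pics/b.png

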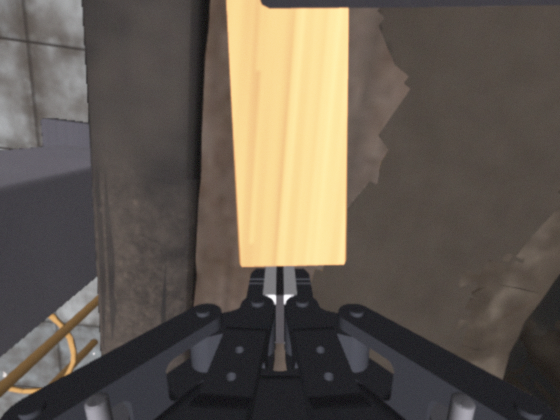

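Call:
apply_moves --moves '[[[0,-0.1,0],[0,0,0],-1],[[0,-0.2,0],[0,0,0],-1],[[0,-0.3,0],[0,0,0],-1],[[0,-0.36,0],[0,0,0],-1],[[0,-0.36,0],[0,0,0],-1]]'

```text
t: 9.38
eef_pos: [0.4647, 0.1772, 0.0819]
tool_rot: [-0.0, 0.998, 0.061, 0.0]
contact_force: [-0.3, 0.4, -0.4]
gripper_width: 0.002
```

```bash
python3 m.py c
```

```text
tcp [0.46476906 0.17713365 0.08193033] F [ 0.09452485  0.17501569 -0.74057323] t 9.425
[0.46121394 0.2523723  0.12461851] 0.04085189167517131 lat,thin,dyaw [-0.00125606  0.01821928  0.00361851]
```

Call:
apply_moves --moves '[[[0,0.1,0],[0,0,0],-1],[[0.2,0.1,0],[0,0,0],-1],[[0.2,0,0],[0,0,0],-1],[[0.2,-0.06,0],[0,0,0],-1],[[0.2,-0.12,0],[0,0,0],-1],[[0.2,-0.12,0],[0,0,0],-1]]'

```text
t: 10.18
eef_pos: [0.4693, 0.1808, 0.0819]
tool_rot: [-0.0, 0.998, 0.061, 0.0]
contact_force: [1.2, 0.1, 0.1]
gripper_width: -0.0
```

Call:
apply_moves --moves '[[[0,-0.06,0],[0,0,0],-1],[[0,-0.12,0],[0,0,0],-1],[[0,-0.12,0],[0,0,0],-1]]'

```text
t: 10.55
eef_pos: [0.4689, 0.1838, 0.0819]
tool_rot: [-0.0, 0.998, 0.061, 0.0]
contact_force: [0.1, 0.8, -0.6]
gripper_width: 0.002
```

Call:
apply_moves --moves '[[[0,-0.06,0],[0,0,0],-1],[[0,-0.12,0],[0,0,0],-1],[[0,-0.12,0],[0,0,0],-1]]'

```text
t: 10.92
eef_pos: [0.4686, 0.1868, 0.0819]
tool_rot: [-0.0, 0.998, 0.061, 0.0]
contact_force: [-0.4, -0.7, -0.0]
gripper_width: 0.0
```

Call:
apply_moves --moves '[[[0,-0.06,0],[0,0,0],-1],[[0,-0.12,0],[0,0,0],-1],[[0,-0.12,0],[0,0,0],-1]]'

```text
t: 11.3
eef_pos: [0.4682, 0.1898, 0.0819]
tool_rot: [-0.0, 0.998, 0.061, 0.0]
contact_force: [0.4, -0.1, 0.8]
gripper_width: 0.001
```

Call:
apply_moves --moves '[[[0,-0.06,0],[0,0,0],-1],[[0,-0.12,0],[0,0,0],-1],[[0,-0.12,0],[0,0,0],-1]]'

```text
t: 11.68
eef_pos: [0.4678, 0.1928, 0.0819]
tool_rot: [-0.0, 0.998, 0.061, 0.0]
contact_force: [0.0, 0.6, 0.2]
gripper_width: 0.0
```

Call:
apply_moves --moves '[[[0,-0.06,0],[0,0,0],-1],[[0,-0.12,0],[0,0,0],-1],[[0,-0.12,0],[0,0,0],-1]]'

```text
t: 12.05
eef_pos: [0.4675, 0.1958, 0.0819]
tool_rot: [-0.0, 0.998, 0.061, 0.0]
contact_force: [-0.4, 0.3, -0.4]
gripper_width: -0.001
```

```bash
python3 m.py d
```

```text
tcp [0.4674923  0.19571487 0.08192236] F [0.65261091 0.27070212 0.43648655] t 12.1
[0.45870454 0.26978069 0.1240426 ] 0.10584475864038846 lat,thin,dyaw [-0.00164584  0.03580341  0.0030426 ]
```

View pics/d.png

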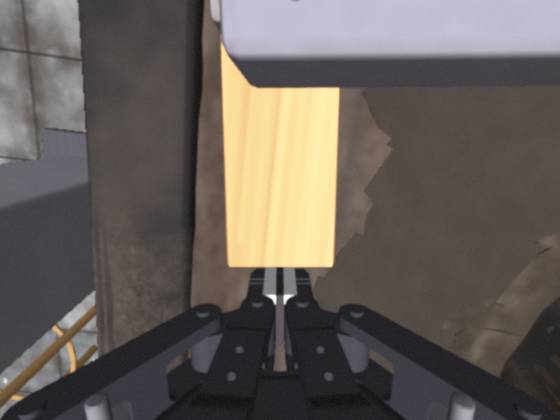

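Call:
apply_moves --moves '[[[0,-0.06,0],[0,0,0],-1],[[0,-0.1,0],[0,0,0],-1],[[0,-0.1,0],[0,0,0],-1]]'

```text
t: 12.48
eef_pos: [0.4672, 0.1981, 0.0819]
tool_rot: [-0.0, 0.998, 0.061, 0.0]
contact_force: [-0.0, -0.2, -0.3]
gripper_width: -0.002
```

Call:
apply_moves --moves '[[[0,-0.06,0],[0,0,0],-1],[[0,-0.1,0],[0,0,0],-1],[[0,-0.1,0],[0,0,0],-1]]'

```text
t: 12.85
eef_pos: [0.4669, 0.2006, 0.0819]
tool_rot: [-0.0, 0.998, 0.061, 0.0]
contact_force: [-0.3, 0.4, -0.1]
gripper_width: -0.002
```

Call:
apply_moves --moves '[[[0,-0.06,0],[0,0,0],-1],[[0,-0.1,0],[0,0,0],-1],[[0,-0.1,0],[0,0,0],-1]]'

```text
t: 13.22
eef_pos: [0.4666, 0.2031, 0.0819]
tool_rot: [-0.0, 0.998, 0.061, 0.0]
contact_force: [0.2, -0.5, 0.1]
gripper_width: 0.0
```

Call:
apply_moves --moves '[[[0,-0.06,0],[0,0,0],-1],[[0,-0.1,0],[0,0,0],-1],[[0,-0.1,0],[0,0,0],-1]]'

```text
t: 13.6
eef_pos: [0.4662, 0.2056, 0.0819]
tool_rot: [-0.0, 0.998, 0.061, 0.0]
contact_force: [0.3, -0.3, -0.0]
gripper_width: -0.001
```

Call:
apply_moves --moves '[[[0,-0.06,0],[0,0,0],-1],[[0,-0.1,0],[0,0,0],-1],[[0,-0.1,0],[0,0,0],-1]]'

```text
t: 13.98
eef_pos: [0.4659, 0.2081, 0.0819]
tool_rot: [-0.0, 0.998, 0.061, 0.0]
contact_force: [-0.7, -0.3, 0.2]
gripper_width: -0.001
```

Call:
apply_moves --moves '[[[0,-0.04,0],[0,0,0],-1],[[0,-0.08,0],[0,0,0],-1],[[0,-0.08,0],[0,0,0],-1]]'

```text
t: 14.35
eef_pos: [0.4657, 0.21, 0.0819]
tool_rot: [-0.0, 0.998, 0.061, 0.0]
contact_force: [-0.2, -0.3, -0.3]
gripper_width: 0.003
```

```bash
python3 m.py e; python3 -c "
from h import *
for n in('scene','top'):
    k=read_camera(n);save(k,'e'+n+'.png')"
```

```text
tcp [0.46571731 0.21000978 0.0819108 ] F [-0.29695539 -0.06388169 -0.34771113] t 14.4
[0.4568229  0.28448406 0.12133218] 0.08516457230337438 lat,thin,dyaw [-0.00173895  0.0506267   0.00033218]
```

View pics/escene.png

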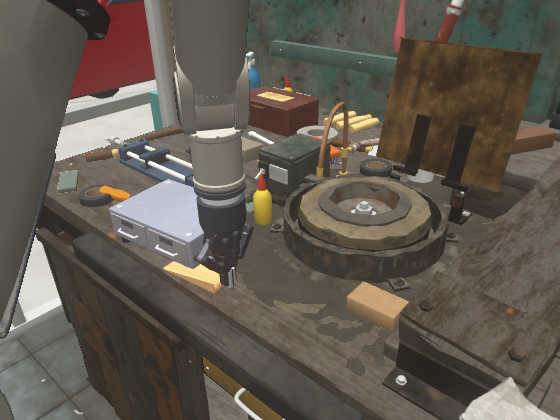

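Call:
apply_moves --moves '[[[0,-0.04,0],[0,0,0],-1],[[0,-0.08,0],[0,0,0],-1],[[0,-0.08,0],[0,0,0],-1]]'

```text
t: 14.88
eef_pos: [0.4655, 0.212, 0.0819]
tool_rot: [-0.0, 0.998, 0.061, -0.0]
contact_force: [-0.3, 1.3, 0.0]
gripper_width: -0.001
```

Call:
apply_moves --moves '[[[0,-0.04,0],[0,0,0],-1],[[0,-0.08,0],[0,0,0],-1],[[0,-0.08,0],[0,0,0],-1]]'

```text
t: 15.25
eef_pos: [0.4652, 0.214, 0.0819]
tool_rot: [-0.0, 0.998, 0.061, 0.0]
contact_force: [0.2, 0.3, -0.1]
gripper_width: 0.001
```

Call:
apply_moves --moves '[[[0,-0.04,0],[0,0,0],-1],[[0,-0.08,0],[0,0,0],-1],[[0,-0.08,0],[0,0,0],-1]]'

```text
t: 15.62
eef_pos: [0.465, 0.216, 0.0819]
tool_rot: [-0.0, 0.998, 0.061, 0.0]
contact_force: [0.4, 0.0, -0.3]
gripper_width: 0.005
```

Call:
apply_moves --moves '[[[0,-0.04,0],[0,0,0],-1],[[0,-0.06,0],[0,0,0],-1],[[0,-0.06,0],[0,0,0],-1]]'

```text
t: 16.0
eef_pos: [0.4649, 0.2169, 0.0819]
tool_rot: [0.0, 0.998, 0.061, -0.0]
contact_force: [0.5, -2.9, 1.6]
gripper_width: -0.0
```

Call:
apply_moves --moves '[[[0,-0.04,0],[0,0,0],-1],[[0,-0.06,0],[0,0,0],-1],[[0,-0.06,0],[0,0,0],-1]]'

```text
t: 16.38
eef_pos: [0.4648, 0.2177, 0.0819]
tool_rot: [0.001, 0.998, 0.061, -0.0]
contact_force: [0.2, -5.5, 3.7]
gripper_width: -0.0
```

```bash
python3 m.py f
```

```text
tcp [0.46476207 0.21774527 0.08188918] F [ 0.32823103 -4.53797865  4.23123498] t 16.425
[0.45592362 0.29184591 0.12419852] 0.1326723920181864 lat,thin,dyaw [-0.00174305  0.05804294  0.00319852]
```

View pics/f.png

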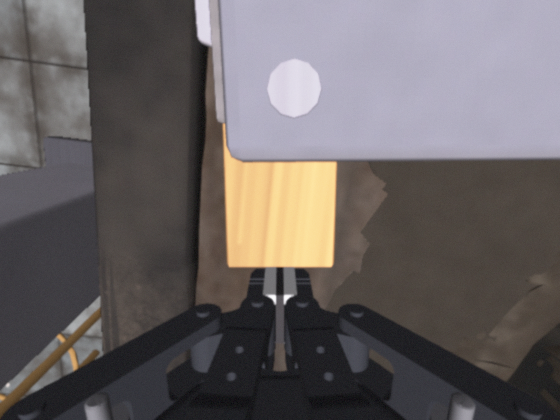

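```bash
python3 - <<'E'
from h import *
w=place(np.array([[-.062,-.092,.08]]),CHP)[0];print(w)
o=get_obs();print(o['eef_pos'])
plan([(w[0],w[1],z,.1227) for z in(.20,.160,.1546,.1526)],cmd=[.46474,.2182,.0819])
E
```

```text
[0.45855817 0.30118896 0.08      ]
[0.46476207 0.21774527 0.08188918]
[0.15, -3.32, -4.73] [0.01, 0.002, -0.007]
[0.16, -3.32, -3.13] [0.01, 0.002, -0.007]
[0.16, -3.32, -2.91] [0.01, 0.002, -0.007]
[0.16, -3.32, -2.83] [0.01, 0.002, -0.007]
```

Call:
apply_moves --moves '[[[0,0.4,0],[0,0,0],-1],[[0,0.6,-1],[0,0,0],-1],[[0,0.6,-3],[0,0,0],-1],[[0,0.4,-4.6],[0,0,0],-1],[[0.1,-1,-4.7],[0,0,0],-1],[[0.16,-2.4,-4.7],[0,0,0],-1],[[0.16,-3.32,-4.7],[0,0,0],-1],[[0.16,-3.32,-4],[0,0,0],-1],[[0.16,-3.32,-3.2],[0,0,0],-1],[[0.16,-3.32,-3.0],[0,0,0],-1],[[0.16,-3.32,-2.95],[0,0,0],-1],[[0.16,-3.32,-2.95],[0,0,0],-1]]'

```text
t: 17.92
eef_pos: [0.4588, 0.3014, 0.1559]
tool_rot: [-0.0, 0.998, 0.061, 0.0]
contact_force: [0.7, -0.1, 0.6]
gripper_width: 0.001
```

```bash
python3 - <<'E'
from h import *
for n in('scene','top'):
    k=read_camera(n);save(k,'g'+n+'.png')
c,o=wcam();save(c,'gw.png');print(o['eef_pos'],o['contact_force'])
E
```

```text
[0.45878831 0.30172983 0.1561716 ] [-0.42758626  0.52707953 -0.09530431]
```

View pics/gscene.png

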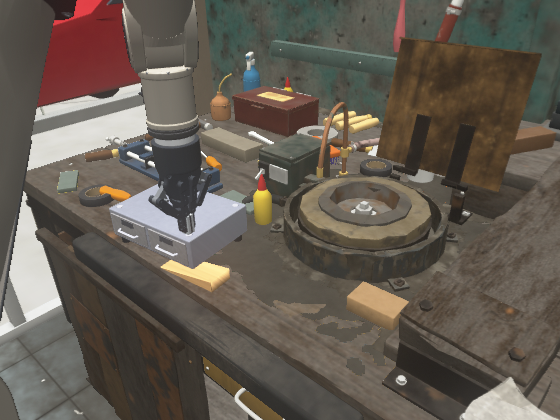

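Fingertips hover ~3 mm above the corner. Press down in small steps, watching force against sink.

Call:
apply_moves --moves '[[[0,0,0.06],[0,0,0],-1],[[0,0,0.12],[0,0,0],-1],[[0,0,0.12],[0,0,0],-1]]'

```text
t: 18.45
eef_pos: [0.4585, 0.3017, 0.1527]
tool_rot: [-0.0, 0.998, 0.061, 0.0]
contact_force: [0.4, -0.1, -0.7]
gripper_width: -0.002
```

Call:
apply_moves --moves '[[[0,0,0.03],[0,0,0],-1],[[0,0,0.03],[0,0,0],-1]]'

```text
t: 18.7
eef_pos: [0.4585, 0.3017, 0.1526]
tool_rot: [0.0, 0.998, 0.061, 0.0]
contact_force: [-2.1, -0.8, 7.8]
gripper_width: -0.002
```

Call:
apply_moves --moves '[[[0,0,0.03],[0,0,0],-1],[[0,0,0.03],[0,0,0],-1]]'

```text
t: 18.95
eef_pos: [0.4585, 0.3017, 0.1524]
tool_rot: [0.0, 0.998, 0.061, 0.0]
contact_force: [-4.6, -4.4, 13.4]
gripper_width: -0.0
```

Call:
apply_moves --moves '[[[0,0,0.03],[0,0,0],-1],[[0,0,0.03],[0,0,0],-1]]'

```text
t: 19.2
eef_pos: [0.4585, 0.3017, 0.1523]
tool_rot: [0.001, 0.998, 0.061, 0.0]
contact_force: [-5.4, -5.3, 21.3]
gripper_width: 0.002
```

Call:
apply_moves --moves '[[[0,0,-0.03],[0,0,0],-1],[[0,0,-0.045],[0,0,0],-1],[[0,0,-0.045],[0,0,0],-1],[[0,0,-0.045],[0,0,0],-1]]'

```text
t: 19.7
eef_pos: [0.4585, 0.3017, 0.1525]
tool_rot: [0.0, 0.998, 0.061, 0.0]
contact_force: [-2.8, -2.4, 11.3]
gripper_width: 0.001
```

```bash
python3 - <<'E'
from h import *
cs={n:read_camera(n) for n in('scene','top')}
for n in cs:
    save(cs[n],'h'+n+'.png')
    for q,M,p0 in(('wedge',WE,[.456,.292,.121]),('chest',CH,CHP)):
        r=silhouettes(n,q)
        if r: print(n,q,r[0]['conf'],*fit([(cs[n],r[0]['mask'])],M,p0))
for i in range(4):
    read_camera('top');o=get_obs();print(o['t'],o['eef_pos'],o['contact_force'])
c,o=wcam();save(c,'hw.png')
a=cs['scene']['color'][170:310,90:270,::-1];cv2.imwrite('pics/hz.png',cv2.resize(a,None,fx=4,fy=4,interpolation=cv2.INTER_CUBIC))
E
```

```text
scene wedge 0.68 [0.45738407 0.29301726 0.10183015] 0.29893973214285713
scene chest 0.61 [0.51128739 0.40336864 0.10436486] 0.38122794488321293
top wedge 0.82 [0.45658458 0.29130745 0.14275429] 1.993209534368071
top chest 0.9 [0.51291309 0.40028005 0.14156321] 0.7084334935897436
20.05 [0.45850112 0.30166837 0.15250502] [-2.3495066  -3.67655917 10.64369585]
20.1 [0.45849303 0.30168741 0.15251935] [-2.25312695 -2.31742175 10.57332764]
20.15 [0.45848866 0.30168315 0.15250941] [-2.60198943 -3.10328521 11.03756202]
20.2 [0.45848268 0.30166524 0.15248219] [-2.98469599 -3.34243448 10.87424061]
```

View pics/hz.png

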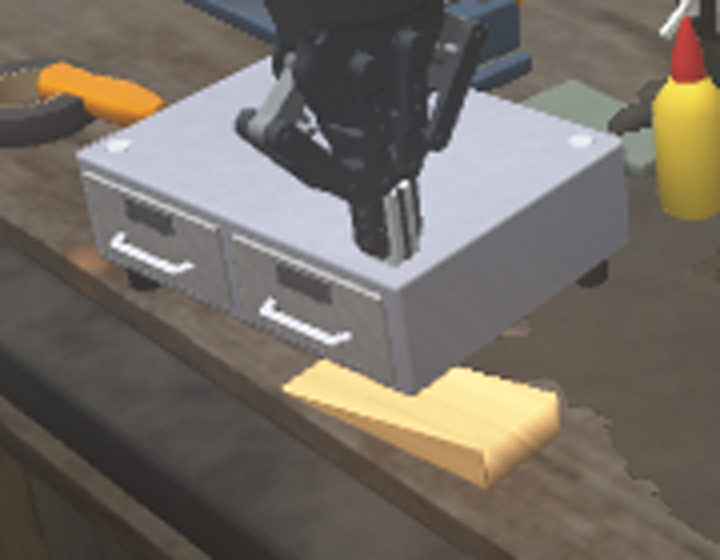

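View pics/htop.png

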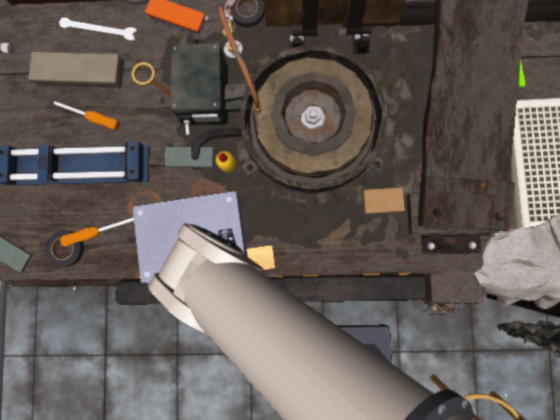

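```bash
python3 -c "
from station import *
print(hand_in())"
```

```text
the job is handed in; nothing more can be done
None
```

I pushed the wedge along the bench, thin end first, until it jammed under the short foot. I then pressed the corner above that foot with closed fingers and handed the job in still pressing it. The clock read about 20 s.

- **Wedge:** I straightened it on the way in, since it started about 6.5° off the chest's direction. The last measurement had it in line with the chest and about 2 mm off the foot's centre, with its thin end about 58 mm past the foot's centre. It slid without noticeable resistance until the last 1–2 mm. There the push rose to about 5 N, well under the 20 N that would slide the chest, and I stopped.
- **Rocking test:** the fingers met the top at about 80 mm, so the chest is level. Pressing up to 21 N sank the corner less than 0.5 mm, so it no longer rocks.
- **At hand-in:** the downward push was steady at about 10.8 N, with about 3–4 N of sideways force.
- **Other things:** in the last pictures the chest's visible corners, the cork, the slip stone and the glue bottle look where they started.

**Failed check:** the final fits of wedge and chest position were unreliable because the arm hid both from the fixed cameras. My last word on placement therefore rests on the pictures and the forces.

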